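# Index the vial carousel with its ratchet lever

### The job

On the blue vial carousel, swing the red-knobbed ratchet lever clockwise (seen from above) all the way to its back stop, where it runs loose and the carousel stays put, then swing it counter-clockwise all the way to its front stop, where it grips and carries the carousel round one place so that the amber vial ends under the needle. Turn the carousel only by its lever, never by touching the carousel or its vials, and leave the white carousel's lever as it is.

Things in the scene. Friction and masses are not known exactly. Their poses are not given: they have to be found in the camera images.
- blue_lever (a joint): blue unit's lever angle (rad) about the carousel's upright axis: 0 at the front stop, growing clockwise from above to 1.05 at the back stop. Light friction (under 1 N at the knob); stays where left. Clockwise: free, its pawl has clicked over one pin by 0.9. Back from there: free for 0.4, then grips (2 N) and carries the carousel exactly one place by 0. Starts at 0.12 to 0.40, not gripping.
- blue_knob (a point): centre of the grip of the blue unit's lever knob, 90 mm high: a red upright round post, diameter 22 mm, from 34 to 115 mm above the bench, 145 mm from the carousel's axis, at the end of a flat aluminium lever (14 mm wide, top at 34 mm) that comes out from under the carousel on the robot's side. On the post's axis, 25 mm below its top.
- blue_carousel: turning blue disc of the blue unit (its base is fixed), diameter 168 mm, with ten upright vials of diameter 22 mm on a circle of radius 66 mm (tops 100 mm above the bench): nine clear, one amber. Not to be touched. Origin on its upright axis, which is also the lever's axis, at the disc's underside, 48 mm above the bench; z up.
- amber_vial (a point): top centre of the amber vial (orange cap) in the blue carousel, 100 mm above the bench; at the start one place (36 degrees) clockwise of the needle.
- blue_needle (a point): tip of the blue unit's fixed sampling needle, pointing down over the vial circle on the side away from the robot, 110 mm above the bench, carried by a narrow arm (top at 148 mm) from a blue column outside the disc.
- white_knob (a point): the same point on the lever knob (yellow) of the second, white carousel unit beside it, which is otherwise alike; which unit stands left or right varies. To be left alone.

How it is judged:
On the way, in this order (a step that is already met when the one before it is completed fails the run):
1. the blue lever has run loose to its back stop (within 0.1 rad) and the carousel has stayed put (amber vial moved less than 8 mm) (value of joint blue_lever above 0.95 rad and distance of amber_vial from where it was at the start of the episode below 0.008 m), for 0.1 s.
2. the blue lever has been driven to its front stop (within 0.1 rad) and has carried the amber vial under the needle (within 12 mm) (value of joint blue_lever below 0.1 rad and horizontal distance between amber_vial and blue_needle below 0.012 m), for 0.2 s.
At the end, for the whole second after the job is handed in: The blue lever rests at its front stop (within 0.10 rad) and the amber vial stands still under the needle (within 12 mm horizontally) (all of step 2 and angular speed of blue_carousel below 0.05 rad/s); the robot touches nothing.
It fails at once if the robot pushes on the blue carousel or its vials directly (more than 1 N) (contact force between any of the fingers, the arm and blue_carousel above 1 N).
It fails at once if the white carousel's lever is moved (its knob by more than 15 mm) (distance of white_knob from where it was at the start of the episode above 0.015 m).
It also fails if it takes over 45 s, if anything falls off the work surface, if the arm or the gripper's body presses on something with over 40 N, if the wrist force passes 120 N, or if a joint passes its speed limit or range.

### The arm

A 7-joint arm with a two-finger parallel gripper is mounted at the origin on the work surface. World frame = base frame: x ahead of the robot, y to its left, z up, the work surface at z = 0. Lengths are in m, angles in rad, forces in N, time in s.
With the tool pointing down it reaches from about 0.4 to 0.875 m from the base axis. Payload 19.3 kg.
Tool frame: the origin (TCP) lies on the front face of the gripper's body, between the roots of the fingers; the fingertips stand 73 mm ahead of it and the grasp point (between the pads) lies 54 mm ahead of it; z points along the fingers, y is the direction in which the jaws open and shut (so a half turn about z gives the same grasp; the last joint's range is limited). The gripper opens to 85 mm and grips with 20 to 120 N. Pads are 22 mm wide; open, the fingers measure 114 mm over their backs; the gripper's body (76 mm by 85 mm) begins 54 mm behind the grasp point. The pads swing forward as they close: fully open they stand 13 mm farther back than shut.
Start: joints at [-1.224, 0.521, -0.036, 1.599, 0.021, 1.021, -0.113], TCP at [0.253, 0.571, 0.304] pointing down, gripper open.
Joint ranges: [-2.91, 2.91], [-0.3, 2.13], [-1.5, 1.42], [0.17, 2.43], [-1.26, 4.41], [0.16, 1.93], [-2.52, 2.52]. Speed limits (rad/s): [1.89, 1.89, 2.39, 2.39, 3.01, 3.01, 3.01].

### API

Orientations are given as [roll, pitch, yaw] about the fixed x, y, z axes, in that order (R = Rz(yaw) Ry(pitch) Rx(roll)).
In Python, from workcell import bot gives the robot as it stands.
- The arm moves only by the shell command python3 -m crank 'ROWS' [OPENING] [FORCE]. ROWS is a JSON object of lists of equal length, an entry for each row: "travel": the shift along the world's x, y, z in cm, a list of three; "rot": the turn, a rotation vector about the world's x, y, z in degrees, a list of three. A call has 1 to 8 rows; each row is the pose to reach, as a shift and turn from the pose commanded when the call began; what a row does not reach only later rows make up. A row lasts 1/10 s, in which the tool goes at most 50 mm and 8.59 degrees, less where a joint would pass 70% of its speed; a pose out of reach is approached as far as the arm can. A call with a gripper value outside its range is refused whole. OPENING is the opening, from -1 (shut) to 1 (fully open), so that 0 is half open, set as the call begins (- or left out, the last holds). The fingers move at their own pace and stop on an object; FORCE is the grip in N (left out, the last holds). Time passes only in rows, so rows that repeat a pose let the fingers close. It gives the time, the measured TCP pose, the force and the opening at its end, in the units of the state.
- bot.observe(): the state, without advancing time (a new reading comes with each control period).
- bot.grab_frame(name): name is "side" or "top" or "wrist"; returns the picture (480x640x3 uint8, red, green, blue); there is no depth.
- bot.camera_model(name): a dict with "fx", "fy", "cx", "cy" (pixels), "R" (3x3) and "t" (3): a world point X has camera coordinates R X + t. Camera axes: x right, y down, z forward; pixel columns grow to the right and rows downward; lengths in m; the calibration is good to about 2 mm. A picture is of the moment at which its call begins: read the wrist's pose just before it. camera_model takes no time and is no camera call; for the wrist camera it gives the pose at the moment of the call.
- bot.job_done(): hands the job in, once; it reports no verdict.
Trained networks look in the newest picture that a camera, given by its name, has taken for a name from the list of things; names that differ only in an ending like _2 or _b are one class to them, and where a whole thing is asked for, a point or a joint stands for the part that bears it (a point fixed in the world has none). Each returns a list of dicts, best first, with "conf" (0 to 1); they miss things now and then, are a little off and sometimes report something else, mostly with a low value. They report only what shows in the picture. A call takes as long as a camera call.
- bot.silhouettes(camera, thing): "pixels" (480x640 bool, what is visible of it) and "box" ([centre column, centre row, width, height] in pixels, round what is visible of it).
The state is a dict: "clock": time; "qpos": joint angles; "qd": joint speeds; "joint_efforts": joint torques, N m; "position": TCP position; "tool_rot": TCP orientation; "force": force on the tool from outside, world axes, zero at the start; "moment": the same for the moment, N m; "grip_width": finger opening in m.
Only numpy, scipy, OpenCV 4.12 (cv2) and the standard library are available. Lean on these libraries where they do the work, as an engineer would, in place of code of your own. Each camera call takes 0.05 s, during which the arm holds its last target.

## Working session

There is one attempt and no reset: what is moved stays moved. The work goes in short steps, Python scripts to look and compute and a shell command to move; the robot and the scene stay as the last step left them, time stands still between calls to the robot, and variables do not carry over. Pictures are saved under pics/ and viewed, and the job is handed in when it is done.

```bash
mkdir -p pics; ls; python3 - <<'E'
from workcell import bot
import cv2
s=bot.observe(); print(s['clock'],s['position'],s['tool_rot'],s['grip_width'],s['force'])
for n in ['side','top']:
    im=bot.grab_frame(n); cv2.imwrite(f'pics/{n}0.png',im[:,:,::-1])
    m=bot.camera_model(n); print(n,m)
    for t in ['blue_knob','white_knob','blue_carousel','amber_vial']:
        r=bot.silhouettes(n,t); print(t,[(round(float(d['conf']),2),[round(float(v),1) for v in d['box']]) for d in r[:3]])
E
```

```text
pics
0.0 [0.25293259 0.57126494 0.30332152] [-3.14046476e+00  7.43949672e-05  2.72482154e+00] 0.08528765144130519 [0.04327104 0.2482505  0.32073355]
side {'fx': 438.449938548563, 'fy': 438.449938548563, 'cx': 322.9078018269614, 'cy': 245.44801736605893, 'R': array([[ 0.7705841 , -0.63732622,  0.00392788],
       [-0.45529296, -0.55478144, -0.69636619],
       [ 0.44599155,  0.53482039, -0.7176759 ]]), 't': array([-0.50710442,  0.29222472,  0.6575182 ])}
blue_knob [(0.64, [210.9, 219.8, 44.1, 41.7])]
white_knob [(0.92, [382.6, 361.4, 28.9, 45.7])]
blue_carousel [(0.9, [254.2, 189.4, 76.9, 63.1]), (0.64, [211.6, 217.8, 48.0, 42.2])]
amber_vial [(0.74, [256.0, 191.6, 77.3, 64.9]), (0.23, [211.9, 217.0, 45.0, 39.8])]
top {'fx': 545.7362289769593, 'fy': 545.7362289769593, 'cx': 325.9571444690627, 'cy': 231.49793872593068, 'R': array([[-0.00673747, -0.99995219,  0.00708658],
       [-0.982912  ,  0.00531867, -0.18399921],
       [ 0.18395272, -0.00820517, -0.98290085]]), 't': array([-0.04672477,  0.5855771 ,  1.04776486])}
blue_knob [(0.82, [215.8, 282.5, 19.9, 38.7]), (0.61, [215.1, 222.6, 83.6, 84.1])]
white_knob [(0.81, [452.3, 257.5, 25.6, 32.3])]
blue_carousel [(0.91, [215.2, 224.8, 86.7, 83.2])]
amber_vial [(0.81, [216.4, 222.1, 89.9, 86.0])]
```

View pics/top0.png

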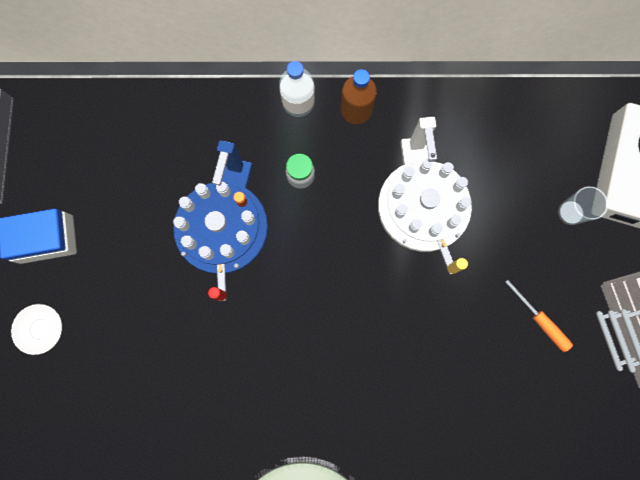

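View pics/side0.png

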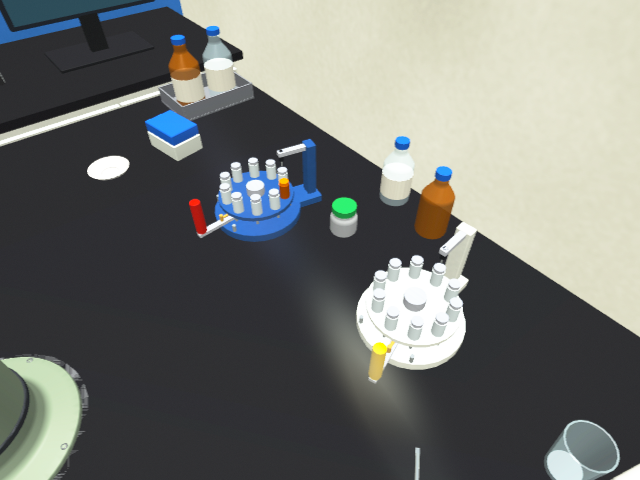

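```bash
cat > h.py <<'E'
import numpy as np
def bp(m,u,v,z):
    d=m['R'].T@np.array([(u-m['cx'])/m['fx'],(v-m['cy'])/m['fy'],1]); o=-m['R'].T@m['t']
    return (o+d*(z-o[2])/d[2])
E
python3 - <<'E'
from workcell import bot
from h import *
import cv2
m=bot.camera_model('top')
im=cv2.imread('pics/top0.png').astype(int); b,g,r=im[...,0],im[...,1],im[...,2]
red=(r>120)&(g<60)&(b<60); v,u=np.nonzero(red); print(len(u),u.min(),u.max(),v.min(),v.max())
crop=cv2.resize(cv2.imread('pics/top0.png')[130:310,150:280],None,fx=4,fy=4*1.0,interpolation=cv2.INTER_CUBIC)
cv2.imwrite('pics/c0.png',crop[:600]); cv2.imwrite('pics/c1.png',crop[400:])
caps=[(202,190),(222,187),(240,198),(248,217),(242,237),(226,250),(206,252),(188,241),(180,222),(186,202)]
P=np.array([bp(m,*c,.1)[:2] for c in caps]); c=P.mean(0); print('axis',c, np.linalg.norm(P-c,axis=1).round(3))
print('hub',bp(m,215,221,.08))
k=bp(m,214,293,.115); print('knob',k,np.linalg.norm(k[:2]-c), np.degrees(np.arctan2(*(k[:2]-c)[::-1])))
a=P[2]-c; print('amber',np.degrees(np.arctan2(a[1],a[0])))
w=bp(m,461,264,.115);print('white knob',w)
print('side knob',bp(bot.camera_model('side'),195,202,.115))
E
```

```text
27 208 223 287 299
axis [0.60179804 0.16712832] [0.064 0.066 0.065 0.066 0.065 0.065 0.065 0.064 0.066 0.066]
hub [0.60280616 0.16909271 0.08      ]
knob [0.45840498 0.15979851 0.115     ] 0.1435802822582567 -177.07376648586327
amber -49.295294578544365
white knob [ 0.51010788 -0.30449916  0.115     ]
side knob [0.46103896 0.15861127 0.115     ]
```

View pics/c0.png

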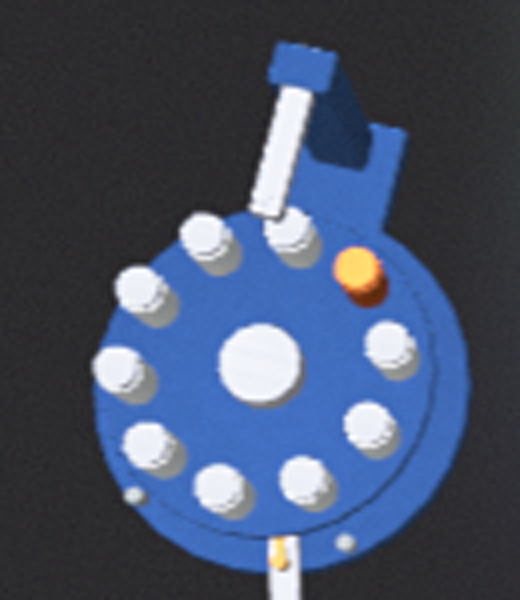

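View pics/c1.png

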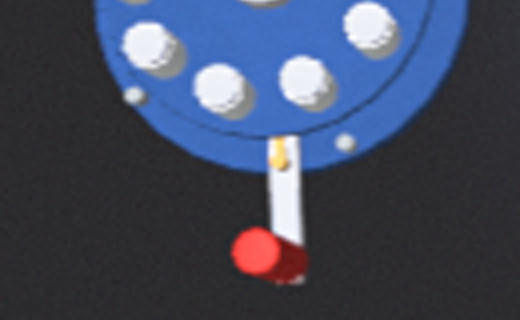

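The top view shows the blue unit on the left. The red knob top is at (214, 293), the hub at (215, 221), and the amber cap at (240, 198), to the right of the needle. The axis is about (0.602, 0.168) and the knob about (0.459, 0.160). The side view agrees. I'll move over the knob with the jaws tangential to its arc.

```bash
python3 -m crank '{"travel":[[3,-4,0],[5,-8,0],[7,-12,0],[9,-16,0],[11.2,-20.5,0],[13.5,-25,0],[15.7,-29.5,0],[18,-34,0]],"rot":[[0,0,4],[0,0,8],[0,0,12],[0,0,16],[0,0,20],[0,0,24],[0,0,27],[0,0,27]]}' 0.1 20
```

```text
clock: 1.3
position: [0.433, 0.2306, 0.3042]
tool_rot: [3.141, 0.001, -3.085]
force: [0.6, 0.5, -0.5]
grip_width: 0.0469
```

```bash
python3 - <<'E'
from workcell import bot
s=bot.observe(); print(s['clock'],s['position'],s['tool_rot'],s['grip_width'],s['qpos'].round(2) if hasattr(s['qpos'],'round') else s['qpos'])
E
```

```text
1.3 [0.43303656 0.23063421 0.30418679] [ 3.14125181e+00  5.49717823e-04 -3.08505143e+00] 0.04688421619052439 [-0.56  0.31 -0.06  1.94  0.02  0.89  0.99]
```

```bash
python3 -m crank '{"travel":[[1.3,-3.5,-2],[2.5,-7.1,-4],[2.5,-7.1,-6],[2.5,-7.1,-6]],"rot":[[0,0,0],[0,0,0],[0,0,0],[0,0,0]]}'
python3 - <<'E'
from workcell import bot
from h import *
import cv2
m=bot.camera_model('wrist'); im=bot.grab_frame('wrist'); cv2.imwrite('pics/w1.png',im[:,:,::-1])
im=bot.grab_frame('top'); cv2.imwrite('pics/t1.png',im[:,:,::-1])
s=bot.observe(); p=np.array([*s['position'][:2],.115]); 
for n,X in [('tcp axis',p),('knob est',np.array([.4583,.1599,.115]))]:
    c=m['R']@X+m['t']; print(n,c[:2]/c[2]*m['fx']+[m['cx'],m['cy']],c[2])
E
```

```text
clock: 1.7
position: [0.4569, 0.1605, 0.2423]
tool_rot: [-3.14, -0.003, -3.089]
force: [-0.2, -0.3, -0.2]
grip_width: 0.0473
tcp axis [328.1635709  267.60820231] 0.20951143922127385
knob est [324.3473445  268.75416598] 0.20971279934427778
```

View pics/w1.png

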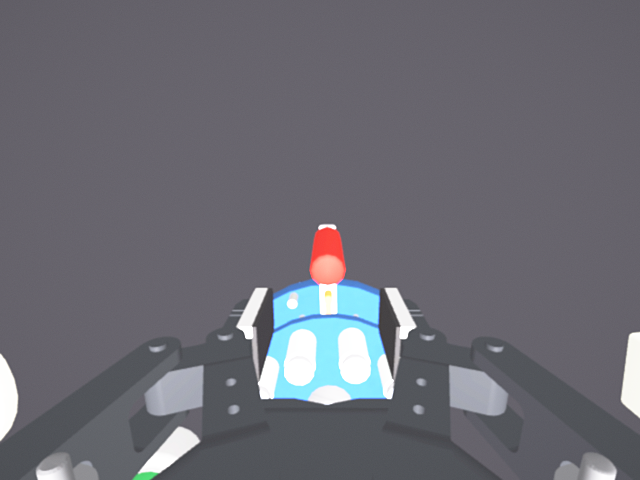

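The wrist view shows the red knob's top at (328, 269), between the fingers and where I predicted it. Next I descend around it.

```bash
python3 -m crank '{"travel":[[0,0,-4],[0,0,-7],[0,0,-10],[0,0,-10],[0,0,-10]],"rot":[[0,0,0],[0,0,0],[0,0,0],[0,0,0],[0,0,0]]}'
python3 -m crank '{"travel":[[0,0,0],[0,0,0],[0,0,0]],"rot":[[0,0,0],[0,0,0],[0,0,0]]}' -0.35
python3 - <<'E'
from workcell import bot
from h import *
p=bot.observe()['position']; print(p)
c=np.array([.602,.168]); d=p[:2]-c; R=np.hypot(*d); a0=np.arctan2(d[1],d[0]); print(R,np.degrees(a0))
for t in range(-75,35,5):
    a=a0+np.radians(t); q=c+.1445*np.array([np.cos(a),np.sin(a)]); print(t,((q-p[:2])*100).round(1))
E
```

```text
clock: 2.3
position: [0.4577, 0.1624, 0.145]
tool_rot: [3.141, 0.0, -3.086]
force: [0.2, 0.2, 0.4]
grip_width: 0.047
clock: 2.6
position: [0.4579, 0.1618, 0.1449]
tool_rot: [3.141, 0.002, -3.087]
force: [-0.3, -0.6, -0.6]
grip_width: 0.0279
[0.45788552 0.16182488 0.14494922]
0.1442467205917127 -177.54645087836371
-75 [10.1 14.4]
-70 [ 8.9 14. ]
-65 [ 7.7 13.4]
-60 [ 6.7 12.8]
-55 [ 5.6 12.1]
-50 [ 4.7 11.3]
-45 [ 3.8 10.4]
-40 [3.  9.4]
-35 [2.2 8.4]
-30 [1.6 7.3]
-25 [1.1 6.2]
-20 [0.6 5. ]
-15 [0.3 3.8]
-10 [0.1 2.5]
-5 [-0.   1.3]
0 [-0. -0.]
5 [ 0.1 -1.3]
10 [ 0.3 -2.5]
15 [ 0.6 -3.7]
20 [ 1.1 -4.9]
25 [ 1.6 -6. ]
30 [ 2.2 -7.1]
```

```bash
python3 -m crank '{"travel":[[0,1.3,0],[0.1,2.5,0],[0.3,3.8,0],[0.6,5,0],[1.1,6.2,0],[1.6,7.3,0],[2.2,8.4,0],[2.2,8.4,0]],"rot":[[0,0,-5],[0,0,-10],[0,0,-15],[0,0,-20],[0,0,-25],[0,0,-30],[0,0,-35],[0,0,-35]]}'
python3 - <<'E'
from workcell import bot
from h import *
import cv2
im=bot.grab_frame('top'); cv2.imwrite('pics/t2.png',cv2.resize(im[130:330,100:330,::-1],None,fx=3,fy=3))
E
```

```text
clock: 3.4
position: [0.4798, 0.2471, 0.1443]
tool_rot: [3.14, 0.0, 2.585]
force: [0.2, -0.8, -1.3]
grip_width: 0.0277
```

View pics/t2.png

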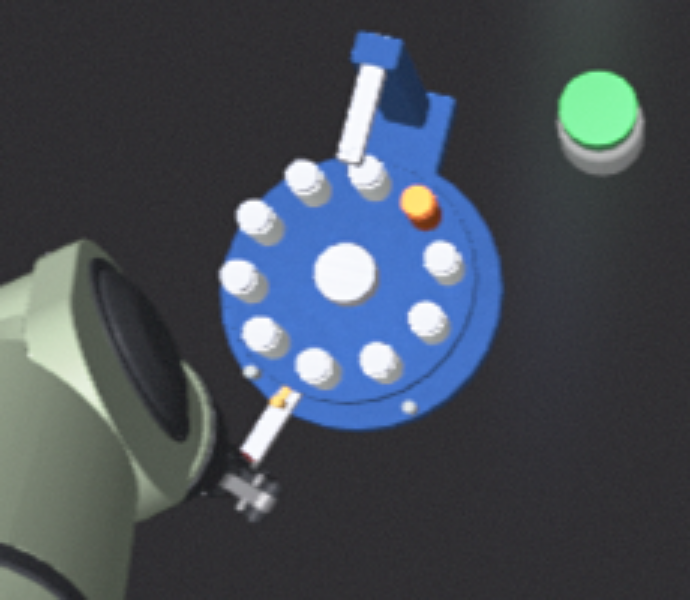

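The lever follows, and the amber cap at (419, 203) in the crop hasn't moved. I'll go on in small steps toward the back stop.

```bash
python3 -m crank '{"travel":[[0.4,0.5,0],[0.8,1.0,0],[0.8,1.0,0]],"rot":[[0,0,-2.5],[0,0,-5],[0,0,-5]]}'
python3 -m crank '{"travel":[[0.4,0.5,0],[0.4,0.5,0]],"rot":[[0,0,-2.5],[0,0,-2.5]]}'
python3 -m crank '{"travel":[[0.4,0.5,0],[0.4,0.5,0]],"rot":[[0,0,-2.5],[0,0,-2.5]]}'
```

```text
clock: 3.75
position: [0.4875, 0.2554, 0.1441]
tool_rot: [3.141, 0.0, 2.499]
force: [-0.6, -0.1, 0.7]
grip_width: 0.0278
clock: 3.95
position: [0.4915, 0.2603, 0.144]
tool_rot: [3.141, 0.0, 2.456]
force: [0.2, -0.7, -0.3]
grip_width: 0.0279
clock: 4.15
position: [0.4955, 0.2654, 0.144]
tool_rot: [3.141, 0.0, 2.412]
force: [0.0, -0.2, 0.1]
grip_width: 0.0278
```

```bash
python3 -m crank '{"travel":[[0.45,0.45,0],[0.45,0.45,0]],"rot":[[0,0,-2.5],[0,0,-2.5]]}'
python3 -m crank '{"travel":[[0.45,0.4,0],[0.45,0.4,0]],"rot":[[0,0,-2.5],[0,0,-2.5]]}'
python3 - <<'E'
from workcell import bot
from h import *
import cv2
im=bot.grab_frame('top'); cv2.imwrite('pics/t3.png',cv2.resize(im[130:330,100:330,::-1],None,fx=3,fy=3))
m=bot.camera_model('wrist'); im=bot.grab_frame('wrist'); cv2.imwrite('pics/w3.png',im[:,:,::-1])
E
```

```text
clock: 4.35
position: [0.4999, 0.2699, 0.1439]
tool_rot: [3.141, 0.0, 2.369]
force: [-0.6, 0.2, -0.1]
grip_width: 0.0275
clock: 4.55
position: [0.5024, 0.2717, 0.1433]
tool_rot: [-3.135, -0.001, 2.324]
force: [-14.0, -11.6, 11.2]
grip_width: 0.0278
```

View pics/t3.png

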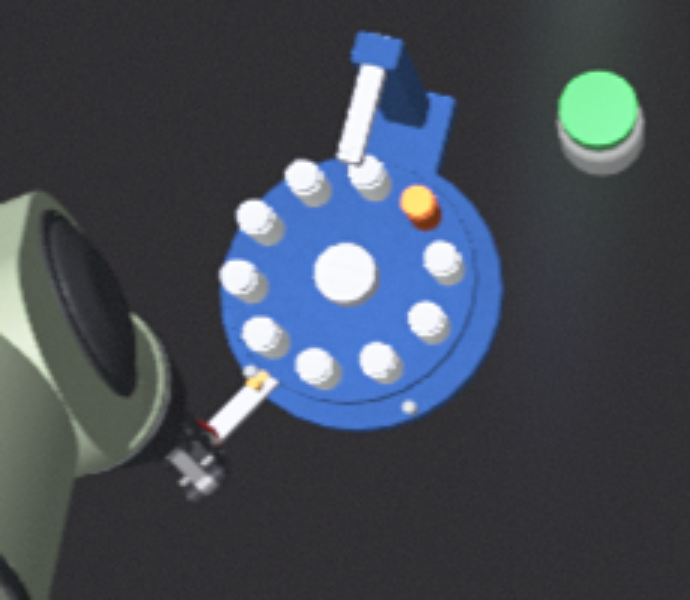

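View pics/w3.png

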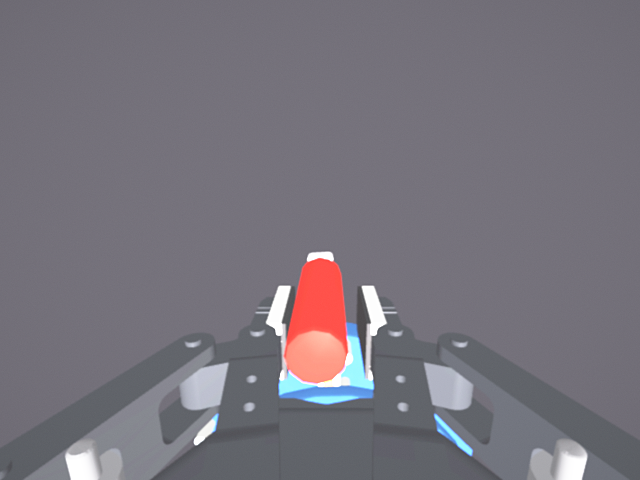

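The lever is against the left stop pin with about 18 N tangential force, and the amber cap is still at (419, 203). Now the return stroke.

```bash
python3 - <<'E'
from h import *
c=np.array([.602,.168]); p=np.array([.5044,.2739]); d=p-c; a0=np.arctan2(d[1],d[0])
for t in list(range(0,60,5))+[58,60,62,64,66,68]:
    a=a0+np.radians(t); q=c+.1445*np.array([np.cos(a),np.sin(a)]); print(t,((q-p)*100).round(1))
E
```

```text
0 [-0.  0.]
5 [-0.9 -0.9]
10 [-1.7 -1.8]
15 [-2.4 -2.9]
20 [-3.1 -4. ]
25 [-3.6 -5.1]
30 [-4.  -6.3]
35 [-4.4 -7.5]
40 [-4.6 -8.7]
45 [ -4.7 -10. ]
50 [ -4.7 -11.3]
55 [ -4.6 -12.5]
58 [ -4.4 -13.3]
60 [ -4.3 -13.8]
62 [ -4.2 -14.2]
64 [ -4.1 -14.7]
66 [ -3.9 -15.2]
68 [ -3.8 -15.7]
```

```bash
python3 -m crank '{"travel":[[-0.9,-0.9,0],[-1.7,-1.8,0],[-2.4,-2.9,0],[-3.1,-4,0],[-3.6,-5.1,0],[-4,-6.3,0],[-4.4,-7.5,0],[-4.4,-7.5,0]],"rot":[[0,0,5],[0,0,10],[0,0,15],[0,0,20],[0,0,25],[0,0,30],[0,0,35],[0,0,35]]}'
python3 -m crank '{"travel":[[-0.1,-0.6,0],[-0.2,-1.2,0],[-0.3,-1.9,0],[-0.3,-2.5,0],[-0.3,-3.1,0],[-0.3,-3.8,0],[-0.3,-4.4,0],[-0.3,-4.4,0]],"rot":[[0,0,2.5],[0,0,5],[0,0,7.5],[0,0,10],[0,0,12.5],[0,0,15],[0,0,17.5],[0,0,17.5]]}'
```

```text
clock: 5.45
position: [0.46, 0.1973, 0.1441]
tool_rot: [-3.141, -0.0, 2.937]
force: [0.2, 0.1, 0.2]
grip_width: 0.0278
clock: 6.25
position: [0.4576, 0.1548, 0.144]
tool_rot: [3.142, 0.0, -3.044]
force: [-0.4, 0.1, 0.1]
grip_width: 0.0275
```

```bash
python3 - <<'E'
from workcell import bot
import cv2
im=bot.grab_frame('top'); cv2.imwrite('pics/t4.png',cv2.resize(im[130:330,100:330,::-1],None,fx=3,fy=3))
E
```

```text
(no output)
```

View pics/t4.png

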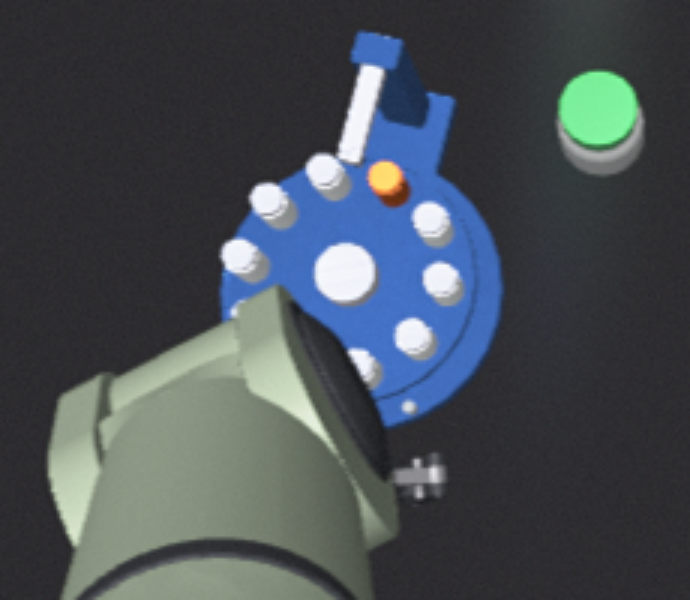

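The carousel is turning with the lever: the amber cap is now at (385, 180) and heading for the needle arm. I'll continue to the front stop.

```bash
python3 -m crank '{"travel":[[0.05,-0.6,0],[0.1,-1.2,0],[0.15,-1.5,0],[0.15,-1.5,0]],"rot":[[0,0,2.5],[0,0,5],[0,0,6],[0,0,6]]}'
python3 -m crank '{"travel":[[0.1,-0.4,0],[0.1,-0.4,0]],"rot":[[0,0,2],[0,0,2]]}'
python3 -m crank '{"travel":[[0.1,-0.4,0],[0.1,-0.4,0]],"rot":[[0,0,2],[0,0,2]]}'
```

```text
clock: 6.7
position: [0.459, 0.1402, 0.1439]
tool_rot: [3.142, -0.0, -2.94]
force: [-0.3, -0.0, 0.4]
grip_width: 0.0279
clock: 6.9
position: [0.46, 0.1362, 0.1439]
tool_rot: [-3.142, -0.0, -2.905]
force: [-0.7, 1.1, -0.8]
grip_width: 0.028
clock: 7.1
position: [0.461, 0.1321, 0.1439]
tool_rot: [-3.142, -0.0, -2.87]
force: [0.4, 0.1, -0.3]
grip_width: 0.0279
```

```bash
python3 -m crank '{"travel":[[0.1,-0.3,0],[0.1,-0.3,0]],"rot":[[0,0,1],[0,0,1]]}'
python3 -m crank '{"travel":[[0.1,-0.3,0],[0.1,-0.3,0]],"rot":[[0,0,1],[0,0,1]]}'
python3 - <<'E'
from workcell import bot
import cv2
im=bot.grab_frame('top'); cv2.imwrite('pics/t5.png',cv2.resize(im[130:330,100:330,::-1],None,fx=3,fy=3))
E
```

```text
clock: 7.3
position: [0.4619, 0.129, 0.1439]
tool_rot: [-3.141, -0.0, -2.852]
force: [-0.4, 0.6, -0.3]
grip_width: 0.0277
clock: 7.5
position: [0.463, 0.1257, 0.1439]
tool_rot: [-3.141, -0.0, -2.834]
force: [-1.2, 0.7, 0.0]
grip_width: 0.0278
```

View pics/t5.png

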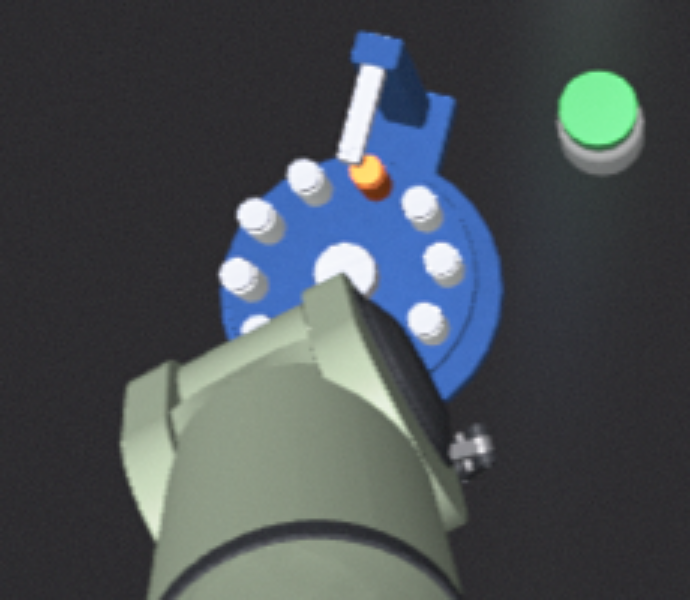

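The amber cap at (368, 173) is almost exactly where the vial under the needle sat at the start (367, 173). I'll push on until I feel the stop.

```bash
python3 -m crank '{"travel":[[0.1,-0.25,0],[0.1,-0.25,0]],"rot":[[0,0,1],[0,0,1]]}'
python3 -m crank '{"travel":[[0.05,-0.2,0],[0.05,-0.2,0],[0.05,-0.2,0]],"rot":[[0,0,0],[0,0,0],[0,0,0]]}'
```

```text
clock: 7.75
position: [0.4637, 0.1243, 0.1439]
tool_rot: [3.141, -0.0, -2.815]
force: [-3.7, 7.1, 0.6]
grip_width: 0.0277
clock: 8.05
position: [0.4638, 0.1239, 0.1439]
tool_rot: [3.139, 0.0, -2.813]
force: [-7.0, 18.9, 0.2]
grip_width: 0.0279
```

The stop is firm at about 20 N. Now I back off to the middle of the gap, open a little, and lift straight up.

```bash
python3 -m crank '{"travel":[[-0.1,0.3,0],[-0.15,0.5,0],[-0.15,0.5,0]],"rot":[[0,0,0],[0,0,0],[0,0,0]]}'
python3 -m crank '{"travel":[[0,0,0],[0,0,0],[0,0,0],[0,0,3],[0,0,7],[0,0,11],[0,0,15],[0,0,15]],"rot":[[0,0,0],[0,0,0],[0,0,0],[0,0,0],[0,0,0],[0,0,0],[0,0,0],[0,0,0]]}' 0.0
python3 -m crank '{"travel":[[-2,5,0],[-3,9,0],[-3,14,0],[-3,19,0],[-3,24,0],[-3,29,0],[-3,29,0]],"rot":[[0,0,0],[0,0,0],[0,0,0],[0,0,0],[0,0,0],[0,0,0],[0,0,0]]}'
python3 - <<'E'
from workcell import bot
from h import *
import cv2
im=bot.grab_frame('top'); cv2.imwrite('pics/t6.png',cv2.resize(im[130:330,100:330,::-1],None,fx=3,fy=3))
im=bot.grab_frame('side'); cv2.imwrite('pics/s6.png',im[:,:,::-1])
E
```

```text
clock: 8.35
position: [0.4631, 0.1265, 0.1439]
tool_rot: [-3.141, 0.0, -2.816]
force: [-0.0, -0.5, -0.3]
grip_width: 0.028
clock: 9.15
position: [0.4644, 0.1269, 0.2984]
tool_rot: [3.142, 0.007, -2.817]
force: [0.6, 0.5, -0.7]
grip_width: 0.0426
clock: 9.85
position: [0.4306, 0.4227, 0.2927]
tool_rot: [3.139, -0.001, -2.81]
force: [-1.0, -0.5, -0.3]
grip_width: 0.0428
```

View pics/t6.png

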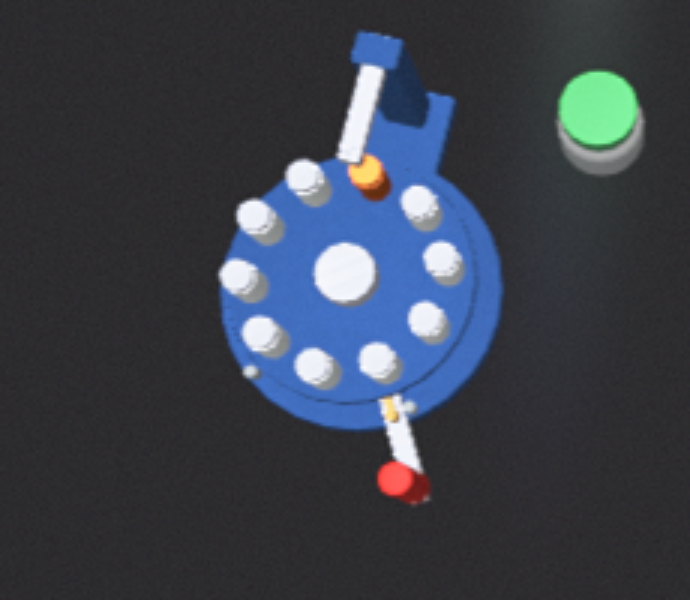

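View pics/s6.png

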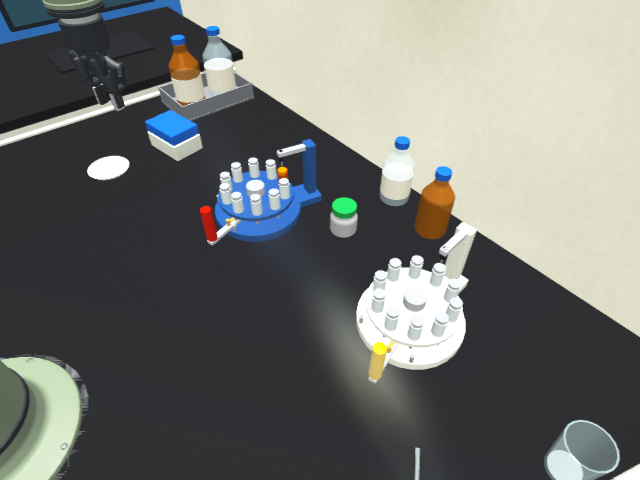

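The red lever rests against the right pin with its knob at (396, 480). The amber cap is at (366, 172), in the place under the needle. The yellow knob in the side view hasn't moved from (380, 348), and the robot is clear of everything. I'm handing the job in.

```bash
python3 - <<'E'
from workcell import bot
bot.job_done(); print(bot.observe()['clock'])
E
```

```text
the job is handed in; nothing more can be done
the job is handed in; nothing more can be done
```

I swung the blue lever clockwise to its back stop, then counter-clockwise to its front stop, with the open jaws loosely around the red knob. I then backed off, lifted clear and handed in at about 10 s. No verdict was reported.

- **Back stop:** I felt it at about 18 N, with the lever against its pin, and the amber vial had not moved in the picture.
- **Front stop:** I felt it at about 20 N. After I let go, the lever still lay against its pin.
- **Amber vial:** its cap was within about 1 pixel (3x crop) of where the vial under the needle stood at the start. That is well under 12 mm, but I did not measure the needle tip itself.
- **White lever:** its knob looks unmoved in the side picture.
- **Robot:** it stood clear at the end, and none of the force readings showed a push beyond those at the two stops.

No check failed or disagreed, except that the networks also boxed the carousel when asked for the blue knob or the amber vial. I therefore took those positions from the pictures myself.

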